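# Fit the vial nest plate in the crimper and latch its guard

## Robot

A 6-joint arm with a two-finger parallel gripper is mounted at the origin on a cart in front of the work surface, level with it; the furniture and walls round the work are solid. World frame = base frame: x ahead of the robot, y to its left, z up, the work surface at z = 0. Lengths are in m, angles in rad, forces in N, time in s.
With the tool pointing down it reaches from about 0.35 to 0.775 m from the base axis. Payload 5.5 kg.
Tool frame: the origin (TCP) lies midway between the tips of the shut fingers; the grasp point (between the pads) lies 19 mm behind it; z points along the fingers, y is the line along which they close (so a half turn about z gives the same grasp; the last joint's range is limited). The gripper opens to 85 mm and grips with 20 to 120 N. Pads are 22 mm wide; open, the fingers measure 114 mm over their backs; the gripper's body (76 mm by 85 mm) begins 54 mm behind the grasp point. The pads swing forward as they close: fully open they stand 13 mm farther back than shut.
Start: joints at [1.026, 0.313, 0.046, 1.304, 0, 1.431], TCP at [0.226, 0.529, 0.231] pointing down, gripper open.
Joint ranges: [-2.76, 2.76], [-0.86, 1.69], [-1.03, 1.26], [-2.2, 2.34], [-1.47, 1.5], [-3.14, 3.14]. Speed limits (rad/s): [2.57, 2.57, 3.14, 3.14, 3.14, 3.14].

## Interface

Orientations are given as a unit quaternion [w, x, y, z].
In Python, from workcell import telemetry, imaging, env gives the robot as it stands. The module is installed in compiled form; this text tells all that it offers.
- The arm moves only by the tool step_arm, never from a script. Its argument "moves" is a list of rows, each a list of 3 entries, a list of its own where there are three numbers: the shift along the tool's x, y, z in mm, then the turn, a rotation vector about the tool's x, y, z in rad, then the finger opening in mm, from 0 to 85.4. A call has 1 to 8 rows; each row is the pose to reach, as a shift and turn from the pose commanded when the call began, along the tool's axes at that moment; what a row does not reach only later rows make up. A row lasts 1/12 s, in which the tool goes at most 41.7 mm and 7.16 degrees, less where a joint would pass 70% of its speed; a pose out of reach is approached as far as the arm can. A call with a gripper value outside its range is refused whole. The fingers move at their own pace and stop on an object; "grip_force" is the grip in N (left out, the last holds). Time passes only in rows, so rows that repeat a pose let the fingers close. It gives the time, the measured TCP pose, the force, the opening and the grip force at its end, in the units of the state.
- telemetry.get_state(): the state, without advancing time (a new reading comes with each control period).
- imaging.read_camera(name): name is "side" or "top" or "wrist"; returns the picture (400x640x3 uint8, red, green, blue); there is no depth.
- imaging.camera_params(name): a dict with "camera_matrix" (3x3 intrinsics, pixels), "pose" (4x4, takes a point from camera to world coordinates). Camera axes: x right, y up, looking along -z (the intrinsics and any distortion apply to the point x, -y, -z); pixel columns grow to the right and rows downward; lengths in m; the calibration is good to about 2 mm. A picture is of the moment at which its call begins: read the wrist's pose just before it. camera_params takes no time and is no camera call; for the wrist camera it gives the pose at the moment of the call.
- env.hand_in(): hands the job in; it is judged then, once.
The state is a dict: "clock": time; "joint_pos": joint angles; "qvel": joint speeds; "tau": joint torques, N m; "tcp_pos": TCP position; "orientation": TCP orientation; "wrist_force": force on the tool from outside, world axes, zero at the start; "ft_torque": the same for the moment, N m; "finger_gap": finger opening in m; "grip_force": force on a finger pad.
Only numpy, scipy, OpenCV 4.12 (cv2) and the standard library are available. Lean on these libraries where they do the work, as an engineer would, in place of code of your own. Each camera call takes 0.05 s, during which the arm holds its last target. There are 200 camera calls.

## Task

Set the bench crimper up for the 30 mm vials: slide the loose vial nest plate, cup end first, into the dovetail on the crimper's bed until it is fully home and the sprung catch has clicked up behind it. Then let go and push the open guard door shut until its sprung tongue snaps in behind the strike. Leave the vials and other parts lying around where they are.

Things in the scene. Friction and masses are not known exactly. Their poses are not given: they have to be found in the camera images.
- crimper: Fixed bench crimper (base 190 x 160 mm) with a low fence of clear panels: top 84 mm above the bench, open above, 128 mm wide inside, a black switch box outside at the right. Origin on the bench under the middle of the guard door's plane; x points into the machine (the plate slides in that way), y left, z up. Column and swung-aside crimp head stand behind x = 142 mm.
- loading_ledge (a point): Middle of the front edge of the bed's flat top, 22 mm above the bench (crimper x = -58 mm); axes as the crimper's. The bed, 74 mm wide, runs level from here into the dovetail; the plate can be set down on it in front of the dovetail.
- dovetail_mouth (a point): Centre of the dovetail's mouth on the bed top (crimper x = 40 mm, z = 22 mm); axes as the crimper's. Two steel rails, 10 mm high, run 82 mm on from here, 69.4 mm apart at the bottom and 59.4 mm at the top; over their first 18 mm they flare, each 6 mm wider at the mouth. The plate can enter only from the front, lying flat.
- plate_home (a point): Where the nest plate's origin is when the plate is home (crimper x = 65.5 mm, z = 22 mm); axes as the crimper's. Once locked it can still shift 1 mm along x and 1.7 mm along y either way; against the end stop it is at x = +1 mm.
- nest_plate: Loose aluminium vial nest plate, 108 mm long (x), 66 mm wide at the underside, 56 mm at the top (dovetail edges), 10 mm thick, about 0.26 kg. Origin: centre of the underside; x points to its nose (corners cut off), which goes in first. A round cup for a vial stands on it at x = +28 mm (48 mm wide, top 32 mm above the underside).
- plate_grip (a point): Middle of the plate's upright steel grip, at plate x = -19 mm, 40 mm above the underside; axes as the plate's. The grip is 12 mm thick (y), 30 mm long (x), its top 56 mm above the underside; its 24 mm wide foot rises to 13 mm above the underside.
- slide_catch (a joint): Sprung catch, m: 0 = up, grows as it is pressed down (6 mm travel, about 2 N). Its tooth, sloped at the front, stands 4.5 mm above the bed at crimper x = 2.5 to 10.5 mm; the plate lying on or sliding over it holds it down; it springs up behind the plate's tail when the plate is home. Its thumb pad juts out in front of the ledge, below bed level.
- guard (a joint): Guard door hinge, rad: 0 = shut, positive = open (it swings out to the front). A framed clear panel 10 mm thick, its free edge 128 mm from the hinge, lower edge 26 mm and top 84 mm above the bench; hinged at the left seen from the front. It stays where it is left (light friction).
- guard_hinge (a point): Point on the door's upright hinge axis, 72 mm above the bench, in the middle of the door's thickness. Its axes turn with the door: -y along the door from the hinge to the free edge, x through the door to its inner side.
- guard_push (a point): Point on the door's outer face, 108 mm from the hinge and 72 mm above the bench, a good place to push (towards its +x); axes as guard_hinge. Below it, 34 to 58 mm above the bench and 90 to 127 mm from the hinge, the latch case stands 12 mm out of the face, with a knob reaching 25 mm out.
- guard_tongue (a joint): Sprung tongue on the door's free edge, m: 0 = fully out, grows as it is pushed in. It stands out 9 mm, 39 to 53 mm above the bench, sloped on the inner side. Over the last 0.17 rad it rides over the strike, a steel lip at the right of the opening (about 10 N at the push point), and snaps out behind it at about 0.015 rad; the door stops at -0.008 rad.
- open_vial_a: Bystander: open glass vial, 30 mm wide, 67 mm tall, standing on the tool mat left of the crimper; origin at the centre of its underside. To be left where it is.
- crimp_die: Bystander: grey stepped crimp die, 44 mm wide, 34 mm tall, on the tool mat left of the crimper; origin at the centre of its underside. To be left where it is.
- guide_bush: Bystander: brass guide bush, 30 mm wide, 27 mm tall, near the bench's front edge to the far right; origin at the centre of its underside. To be left where it is.
- bearing: Bystander: ball bearing, 40 mm wide, 12 mm thick, lying flat near the bench's front edge to the left; origin at the centre of its underside. To be left where it is.

How it is judged:
By the outcome, as a careful person would: the job done as asked, in the order asked, and still so for the second after the job is handed in, with the robot touching nothing.
It also fails if it takes over 58 s, if anything falls off the work surface, if the arm or the gripper's body presses on something with over 40 N, if the wrist force passes 120 N, or if a joint passes its speed limit or range.

## Working session

There is one attempt and no reset: what is moved stays moved. The work goes in short steps, Python scripts to look and compute and a tool call to move; the robot and the scene stay as the last step left them, time stands still between calls to the robot, and variables do not carry over. Pictures are saved under pics/ and viewed, at most 10 in all, crops included, and the job is handed in when it is done.

Besides the shell and the picture viewer there is one more tool, called after "Call:" by a JSON object that holds its "name" and its "arguments". step_arm: Moves the arm, as the interface text tells. Its arguments: {"type":"object","properties":{"moves":{"type":"array"},"grip_force":{"type":"number"}},"required":["moves"]}

```bash
mkdir -p pics
cat > h.py <<'E'
import numpy as np, cv2
from scipy.spatial.transform import Rotation as R
from workcell import telemetry, imaging, env
def snap(n,f=None):
    p=imaging.camera_params(n); im=imaging.read_camera(n)
    if f: cv2.imwrite('pics/'+f,cv2.cvtColor(im,cv2.COLOR_RGB2BGR))
    return im,p
def ray(p,u,v):
    K=np.array(p['camera_matrix']);T=np.array(p['pose'])
    d=np.linalg.inv(K)@[u,v,1]; d=T[:3,:3]@[d[0],-d[1],-d[2]]
    return T[:3,3],d/np.linalg.norm(d)
def onz(p,u,v,z):
    o,d=ray(p,u,v); return o+d*(z-o[2])/d[2]
def proj(p,X):
    K=np.array(p['camera_matrix']);T=np.array(p['pose'])
    c=T[:3,:3].T@(np.array(X)-T[:3,3]); q=K@[c[0],-c[1],-c[2]]; return q[:2]/q[2]
def tri(p1,a,p2,b):
    o1,d1=ray(p1,*a);o2,d2=ray(p2,*b)
    t=np.linalg.lstsq(np.c_[d1,-d2],o2-o1,rcond=None)[0]
    x=o1+t[0]*d1;y=o2+t[1]*d2
    return (x+y)/2,np.linalg.norm(x-y)
E
python3 - <<'E'
from h import *
for n in('top','side'):
    im,p=snap(n,n+'0.png'); print(n,p)
print(telemetry.get_state())
E
```

```text
top {'camera_matrix': array([[392.4630315 ,   0.        , 318.60737972],
       [  0.        , 392.4630315 , 198.08261111],
       [  0.        ,   0.        ,   1.        ]]), 'pose': array([[ 0.02637567,  0.99638414, -0.08076493,  0.43174646],
       [-0.99960678,  0.02551891, -0.01162212,  0.21720757],
       [-0.00951906,  0.08103972,  0.99666542,  0.90425285],
       [ 0.        ,  0.        ,  0.        ,  1.        ]])}
side {'camera_matrix': array([[375.22746236,   0.        , 314.91430357],
       [  0.        , 375.22746236, 197.92391811],
       [  0.        ,   0.        ,   1.        ]]), 'pose': array([[ 0.86355093,  0.21465039, -0.45629486,  0.14010491],
       [-0.50405857,  0.39311878, -0.76901403, -0.42500325],
       [ 0.01430892,  0.89408212,  0.44767446,  0.47603869],
       [ 0.        ,  0.        ,  0.        ,  1.        ]])}
{'clock': 0.1, 'joint_pos': array([ 1.02643477e+00,  3.13916335e-01,  4.51100682e-02,  1.30364389e+00,
       -7.85465391e-06,  1.43117812e+00]), 'qvel': array([-0.00155163, -0.00107606,  0.00427863,  0.00041811, -0.00163177,
        0.00059917]), 'tau': array([ 3.54152173e-03, -4.81723809e+01,  2.99245691e+01,  1.27298950e-02,
       -1.40160332e-04,  1.13239270e-05]), 'tcp_pos': array([0.22620214, 0.52813066, 0.23051032]), 'orientation': array([-2.73616248e-04,  2.00993099e-01,  9.79592308e-01, -7.80344602e-04]), 'wrist_force': array([-0.07900003, -0.36484855, -0.91604324]), 'ft_torque': array([-0.04324085,  0.04927873,  0.01206017]), 'grip_force': 0.0, 'finger_gap': 0.08552920898381124}
```

View pics/top0.png

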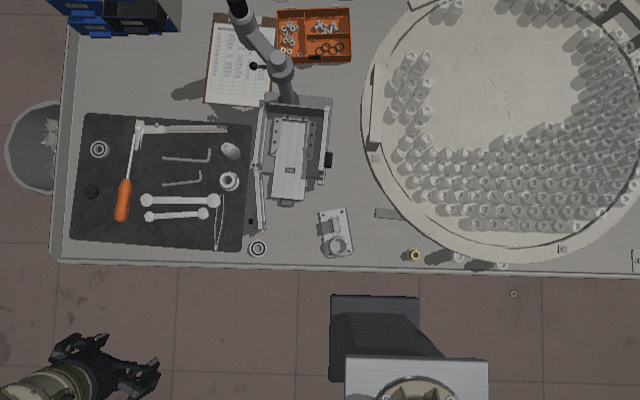

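View pics/side0.png

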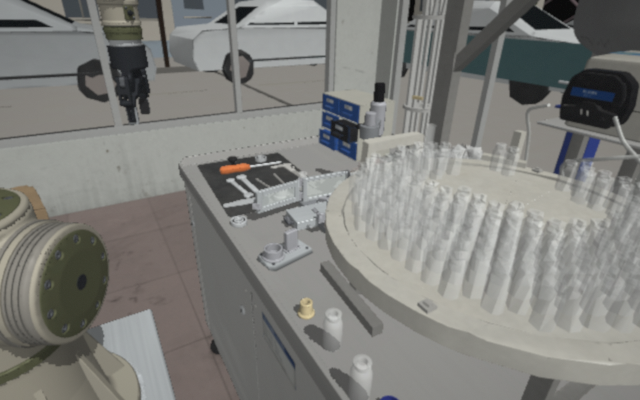

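The top view shows the crimper around (290,150), its door open at the left (262,200). The nest plate is at (335,232) with its cup towards the robot at (337,246), so it needs about a half turn. The side view shows the plate grip at (293,235). I'll enlarge the relevant part.

Run:
```python
from h import *
im=cv2.imread('pics/top0.png')
a=cv2.resize(im[85:265,235:365],None,fx=3.3,fy=3.3,interpolation=cv2.INTER_CUBIC)
b=cv2.resize(im[85:265,235:365][115:175,75:125],None,fx=7,fy=7,interpolation=cv2.INTER_CUBIC)
s=cv2.imread('pics/side0.png')
c=np.zeros((600,800,3),np.uint8);c[:594,:429]=a;c[:420,430:780]=b
c[425:425+170,430:430+360]=cv2.resize(s[165:275,225:355],(360,170))
cv2.imwrite('pics/crop0.png',c)
```

```text
(no output)
```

View pics/crop0.png

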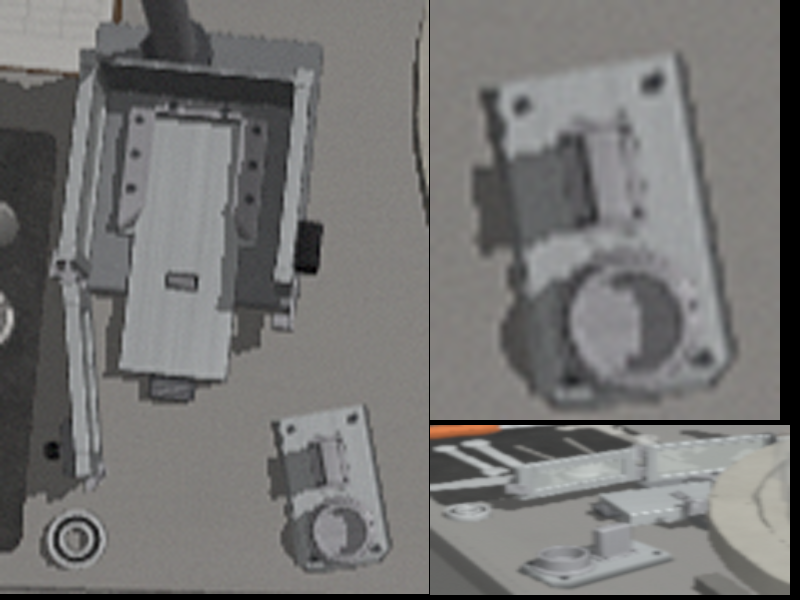

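The crop shows:
- **Plate:** tail corners at crop (492,90) and (682,55), grip top at (617,170), cup at (625,325).
- **Bed:** front edge from (120,375) to (228,380).
- **Door:** hinge at (68,268), free end at (90,480).

Run:
```python
from h import *
p=imaging.camera_params('top'); ps=imaging.camera_params('side')
A=lambda u,v:((u+.5)/3.3+235-.5,(v+.5)/3.3+85-.5)
B=lambda u,v:((u-430+.5)/7+310-.5,(v+.5)/7+200-.5)
def pr(n,x): print(n,np.round(np.array(x)*1000,1))
g=onz(p,*B(615,168),.056);c=onz(p,*B(625,322),.032)
pr('grip',g);pr('cup',c);d=c-g;print('yaw plate',np.degrees(np.arctan2(d[1],d[0])),np.hypot(*d[:2]))
TL=onz(p,*B(497,90),.005);TR=onz(p,*B(682,55),.005);NR=onz(p,*B(735,350),.005)
pr('TL',TL);pr('TR',TR);pr('NR',NR)
d=NR-TR;print(np.degrees(np.arctan2(d[1],d[0])),np.linalg.norm(d),np.linalg.norm(TL-TR))
fl=onz(p,*A(120,374),.022);fr=onz(p,*A(229,380),.022);pr('bed L',fl);pr('bed R',fr)
d=fl-fr;print('crimper yaw',np.degrees(np.arctan2(d[1],d[0]))-90,np.linalg.norm(d))
for q in [(133,230),(237,240)]: pr('side',onz(p,*A(*q),.022))
for q in [(68,264),(88,478)]: pr('door',onz(p,*A(*q),.084))
for q in [(296,280),(305,72),(84,240),(100,62)]: pr('fence',onz(p,*A(*q),.084))
T=np.array(imaging.camera_params('wrist')['pose']);s=telemetry.get_state()
Rt=R.from_quat(np.roll(s['orientation'],-1)).as_matrix();print('toolR',Rt.round(2));print('cam in tool',Rt.T@(T[:3,3]-s['tcp_pos']),(Rt.T@T[:3,:3]).round(3))
print(imaging.camera_params('wrist')['camera_matrix'])
```

```text
grip [446.3 188.2  56. ]
cup [398.4 183.1  32. ]
yaw plate -173.95627121239386 0.04822384089890837
TL [471.7 225.6   5. ]
TR [484.7 165.3   5. ]
NR [389.3 146.1   5. ]
-168.6331201110968 0.09735922843610802 0.06167552738222406
bed L [500.7 334.9  22. ]
bed R [498.5 260.2  22. ]
crimper yaw -1.6885404274919722 0.07474685437210064
side [600.6 329.6  22. ]
side [595.4 257.6  22. ]
door [565.7 362.6  84. ]
door [429.4 344.5  84. ]
fence [559.  216.3  84. ]
fence [695.  213.9  84. ]
fence [581.5 352.9  84. ]
fence [698.6 347.   84. ]
toolR [[-0.92  0.39 -0.  ]
 [ 0.39  0.92 -0.  ]
 [ 0.   -0.   -1.  ]]
cam in tool [ 0.06828674  0.00074612 -0.14224931] [[-0.     0.963  0.269]
 [ 1.     0.    -0.001]
 [-0.001  0.269 -0.963]]
[[289.97687657   0.         311.92209983]
 [  0.         289.97687657 201.85658925]
 [  0.           0.           1.        ]]
```

Call:
{"name": "step_arm", "arguments": {"moves": [[[-336, -226, 10], [0, 0, -1.0], 70], [[-336, -226, 10], [0, 0, -1.0], 70], [[-336, -226, 10], [0, 0, -1.0], 70], [[-336, -226, 10], [0, 0, -1.0], 70], [[-336, -226, 10], [0, 0, -1.0], 70], [[-336, -226, 10], [0, 0, -1.0], 70], [[-336, -226, 10], [0, 0, -1.0], 70], [[-336, -226, 10], [0, 0, -1.0], 70]]}}

```text
clock: 0.77
tcp_pos: [0.3893, 0.277, 0.2237]
orientation: [-0.0, -0.245, 0.97, -0.0]
wrist_force: [0.2, 0.3, -0.1]
finger_gap: 0.0699
grip_force: 0.0
```

Call:
{"name": "step_arm", "arguments": {"moves": [[[-8, -105, 20], [0, 0, -1.0], 50], [[-8, -105, 20], [0, 0, -1.0], 50], [[-8, -105, 20], [0, 0, -1.0], 50], [[-8, -105, 20], [0, 0, -1.0], 50], [[-8, -105, 20], [0, 0, -1.0], 50], [[-8, -105, 20], [0, 0, -1.0], 50], [[-8, -105, 20], [0, 0, -1.0], 50], [[-8, -105, 20], [0, 0, -1.0], 50]]}}

```text
clock: 1.43
tcp_pos: [0.4451, 0.1894, 0.2035]
orientation: [-0.0, -0.665, 0.747, 0.0]
wrist_force: [-0.3, -0.6, -0.0]
finger_gap: 0.0502
grip_force: 0.0
```

Call:
{"name": "step_arm", "arguments": {"moves": [[[0, 0, 0], [0, 0, -1.0], 50], [[0, 0, 0], [0, 0, -1.0], 50], [[0, 0, 0], [0, 0, -1.0], 50], [[0, 0, 0], [0, 0, -1.0], 50], [[0, 0, 0], [0, 0, -1.0], 50], [[0, 0, 0], [0, 0, -1.0], 50], [[0, 0, 0], [0, 0, -1.0], 50], [[0, 0, 0], [0, 0, -1.0], 50]]}}

```text
clock: 2.1
tcp_pos: [0.4449, 0.1897, 0.2036]
orientation: [0.0, 0.942, -0.336, -0.0]
wrist_force: [-0.7, 0.4, -0.6]
finger_gap: 0.0503
grip_force: 0.0
```

Call:
{"name": "step_arm", "arguments": {"moves": [[[0, 0, 0], [0, 0, -0.83], 50], [[0, 0, 0], [0, 0, -0.83], 50], [[0, 0, 0], [0, 0, -0.83], 50], [[0, 0, 0], [0, 0, -0.83], 50], [[0, 0, 0], [0, 0, -0.83], 50], [[0, 0, 0], [0, 0, -0.83], 50], [[0, 0, 0], [0, 0, -0.83], 50], [[0, 0, 0], [0, 0, -0.83], 50]]}}

```text
clock: 2.77
tcp_pos: [0.445, 0.1897, 0.2036]
orientation: [0.0, 0.998, 0.07, -0.0]
wrist_force: [0.1, -0.5, -0.2]
finger_gap: 0.0497
grip_force: 0.0
```

Run:
```python
from h import *
im,p=snap('wrist','w1.png')
s=telemetry.get_state();print(s['tcp_pos'],s['orientation'],s['joint_pos'],s['clock'])
np.save('w1p.npy',p['pose'])
```

```text
[0.44503022 0.18966038 0.20363895] [ 2.99556221e-05  9.97669951e-01  6.82240282e-02 -3.86181186e-04] [ 2.36685737e-01  1.48801985e-01 -2.34624852e-01  1.18814097e+00
  7.03948778e-05 -3.04146108e+00] 2.8167
```

View pics/w1.png

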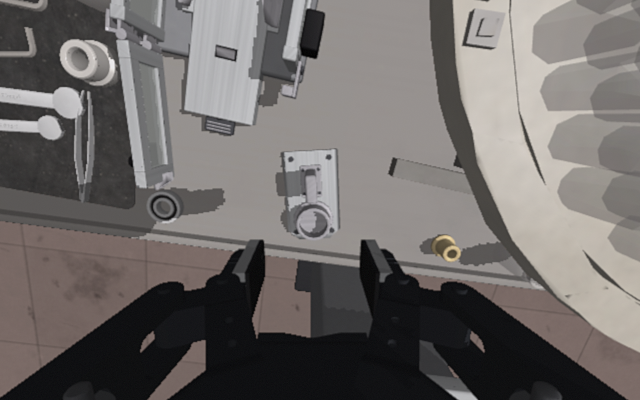

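The wrist view shows the plate at (285..339, 150..238), its grip at (311,182) and its cup at (315,218). The bed front edge is near (185,110)-(248,128), and the door's free end is at (155,187). I'll enlarge it to measure.

Run:
```python
from h import *
im=cv2.imread('pics/w1.png')
a=cv2.resize(im[140:245,270:355],None,fx=5.6,fy=5.6,interpolation=cv2.INTER_CUBIC)
b=cv2.resize(im[0:190,110:220+110][:,:],None,fx=1.4,fy=2,interpolation=cv2.INTER_CUBIC)
c=np.zeros((600,800,3),np.uint8);c[:a.shape[0],:a.shape[1]]=a;c[:b.shape[0],480:480+b.shape[1]]=b
cv2.imwrite('pics/crop1.png',c)
```

```text
(no output)
```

View pics/crop1.png

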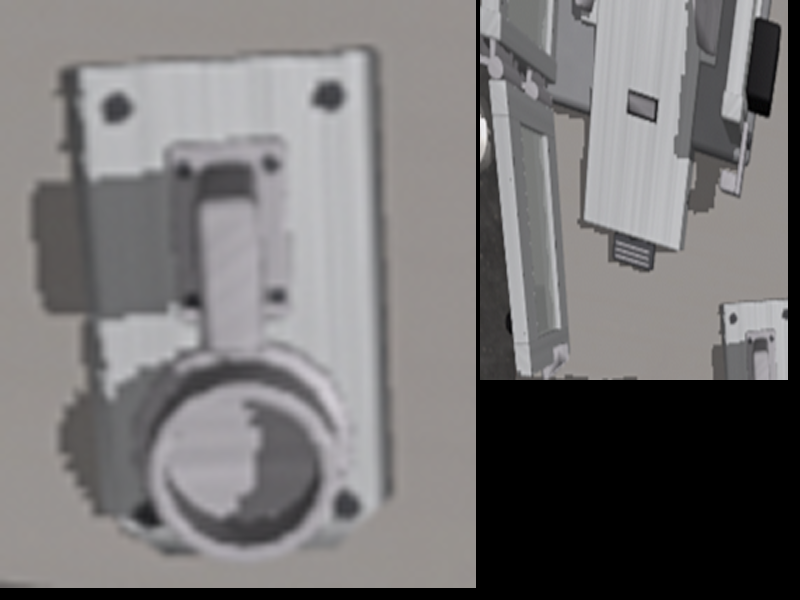

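The crop shows the plate screws at (118,107), (330,95), (148,513) and (347,505). The foot screws are at (185,172), (270,163), (190,300) and (277,297). The bed front corners are at (583,222) and (683,250), and the slot is at (643,106).

```bash
cat > m.py <<'E'
from h import *
p=imaging.camera_params('wrist');p['pose']=np.load('w1p.npy')
A=lambda u,v:((u+.5)/5.6+270-.5,(v+.5)/5.6+140-.5)
B=lambda u,v:((u-480+.5)/1.4+110-.5,(v+.5)/2-.5)
def pr(n,x): print(n,np.round(np.array(x)*1000,1))
P=[onz(p,*A(*q),.010) for q in [(118,107),(330,95),(148,513),(347,505)]]
d=(P[2]+P[3]-P[0]-P[1])/2;print('plate yaw',np.degrees(np.arctan2(d[1],d[0])),np.linalg.norm(d),[np.linalg.norm(P[0]-P[1]),np.linalg.norm(P[2]-P[3])])
pr('centre',sum(P)/4)
pr('foot',np.mean([onz(p,*A(*q),.013) for q in [(185,172),(270,163),(190,300),(277,297)]],0))
pr('griptop',np.mean([onz(p,*A(*q),.056) for q in [(200,198),(258,195),(206,350),(262,350)]],0))
fl=onz(p,*B(583,222),.022);fr=onz(p,*B(683,250),.022);pr('L',fl);pr('R',fr);d=fl-fr
print(np.degrees(np.arctan2(d[1],d[0]))-90,np.linalg.norm(d))
pr('slot',onz(p,*B(643,106),.022))
a=onz(p,*B(596,60),.022);pr('left up',a);a=onz(p,*B(693,130),.022);pr('right up',a)
for q in [(495,82),(557,92),(520,375),(568,358)]: pr('door',onz(p,*B(*q),.084));pr('  low',onz(p,*B(*q),.026))
E
python3 m.py
```

```text
plate yaw -168.7792572280712 0.08997408566592008 [np.float64(0.04375008956844501), np.float64(0.04402341182766241)]
centre [427.5 188.4  10. ]
foot [444.9 192.1  13. ]
griptop [446.3 191.8  56. ]
L [503.6 337.3  22. ]
R [499.9 260.6  22. ]
-2.7973893612528684 0.07679491228613307
slot [566.2 295.4  22. ]
left up [582.3 329.8  22. ]
right up [560.1 258.5  22. ]
door [553.  362.7  84. ]
  low [561.7 398.8  26. ]
door [554.3 327.   84. ]
  low [563.4 355.2  26. ]
door [431.6 350.9  84. ]
  low [413.5 384.4  26. ]
door [444.1 319.5  84. ]
  low [428.8 346.1  26. ]
```

Call:
{"name": "step_arm", "arguments": {"moves": [[[1, -2, 40], [0, 0, -0.05], 40], [[1, -2, 80], [0, 0, -0.05], 40], [[1, -2, 120], [0, 0, -0.05], 40], [[1, -2, 150], [0, 0, -0.05], 40], [[1, -2, 170], [0, 0, -0.05], 40], [[1, -2, 181], [0, 0, -0.05], 40], [[1, -2, 181], [0, 0, -0.05], 40]]}}

```text
clock: 3.4
tcp_pos: [0.4434, 0.1912, 0.0201]
orientation: [0.0, 0.996, 0.093, -0.003]
wrist_force: [-0.1, -0.1, 0.4]
finger_gap: 0.0399
grip_force: 0.0
```

Call:
{"name": "step_arm", "arguments": {"moves": [[[0, 0, 0], [0, 0, 0], 5], [[0, 0, 0], [0, 0, 0], 5], [[0, 0, 0], [0, 0, 0], 5], [[0, 0, 0], [0, 0, 0], 5], [[0, 0, 0], [0, 0, 0], 5], [[0, 0, 0], [0, 0, 0], 5], [[0, 0, 0], [0, 0, 0], 5]], "grip_force": 60}}

```text
clock: 3.98
tcp_pos: [0.4471, 0.1921, 0.0241]
orientation: [-0.0, 0.996, 0.094, 0.001]
wrist_force: [1.0, -0.2, 5.7]
finger_gap: 0.0112
grip_force: 60.7
```

Call:
{"name": "step_arm", "arguments": {"moves": [[[0, 0, -10], [0, 0, 0], 5], [[0, 0, -30], [0, 0, 0], 5], [[0, 0, -60], [0, 0, 0.05], 5], [[0, 0, -90], [0, 0, 0.15], 5], [[0, 0, -90], [0, 0, 0.27], 5], [[0, 0, -90], [0, 0, 0.39], 5], [[0, 0, -90], [0, 0, 0.5], 5], [[0, 0, -90], [0, 0, 0.6], 5]]}}

```text
clock: 4.65
tcp_pos: [0.4455, 0.1918, 0.1135]
orientation: [0.0, 0.978, -0.207, -0.0]
wrist_force: [0.3, 0.3, -2.2]
finger_gap: 0.0113
grip_force: 59.6
```

Call:
{"name": "step_arm", "arguments": {"moves": [[[0, 0, 0], [0, 0, 0.12], 5], [[0, 0, 0], [0, 0, 0.24], 5], [[0, 0, 0], [0, 0, 0.36], 5], [[0, 0, 0], [0, 0, 0.48], 5], [[0, 0, 0], [0, 0, 0.6], 5], [[0, 0, 0], [0, 0, 0.72], 5], [[0, 0, 0], [0, 0, 0.84], 5], [[0, 0, 0], [0, 0, 0.96], 5]]}}

```text
clock: 5.32
tcp_pos: [0.4453, 0.1917, 0.1131]
orientation: [0.0, 0.772, -0.636, -0.0]
wrist_force: [-0.1, -0.7, -2.2]
finger_gap: 0.0111
grip_force: 59.6
```

Call:
{"name": "step_arm", "arguments": {"moves": [[[0, 0, 0], [0, 0, 0.12], 5], [[0, 0, 0], [0, 0, 0.24], 5], [[0, 0, 0], [0, 0, 0.36], 5], [[0, 0, 0], [0, 0, 0.48], 5], [[0, 0, 0], [0, 0, 0.6], 5], [[0, 0, 0], [0, 0, 0.72], 5], [[0, 0, 0], [0, 0, 0.84], 5], [[0, 0, 0], [0, 0, 0.96], 5]]}}

```text
clock: 5.98
tcp_pos: [0.4452, 0.1917, 0.1131]
orientation: [-0.001, -0.391, 0.92, 0.0]
wrist_force: [0.7, -1.1, -2.9]
finger_gap: 0.0112
grip_force: 59.6
```

Call:
{"name": "step_arm", "arguments": {"moves": [[[0, 0, 0], [0, 0, 0.12], 5], [[0, 0, 0], [0, 0, 0.24], 5], [[0, 0, 0], [0, 0, 0.36], 5], [[0, 0, 0], [0, 0, 0.48], 5], [[0, 0, 0], [0, 0, 0.6], 5], [[0, 0, 0], [0, 0, 0.72], 5], [[0, 0, 0], [0, 0, 0.8], 5], [[0, 0, 0], [0, 0, 0.86], 5]]}}

```text
clock: 6.65
tcp_pos: [0.4452, 0.1917, 0.1131]
orientation: [-0.001, 0.027, 1.0, -0.0]
wrist_force: [0.5, 0.3, -2.5]
finger_gap: 0.0109
grip_force: 59.6
```

Call:
{"name": "step_arm", "arguments": {"moves": [[[-16, 27, 0], [0, 0, 0], 5], [[-32, 54, 0], [0, 0, 0], 5], [[-48, 81, 0], [0, 0, 0], 5], [[-65, 109, 0], [0, 0, 0], 5], [[-65, 109, 0], [0, 0, 0], 5], [[-65, 109, 0], [0, 0, 0], 5], [[-65, 109, 0], [0, 0, 0], 5]]}}

```text
clock: 7.23
tcp_pos: [0.5152, 0.2971, 0.1124]
orientation: [-0.001, 0.025, 1.0, -0.001]
wrist_force: [-0.8, 0.2, -1.5]
finger_gap: 0.0111
grip_force: 59.8
```

Run:
```python
from h import *
im,p=snap('wrist');t,pt=snap('top')
s=telemetry.get_state();print(s['tcp_pos'],s['orientation'],s['clock'])
np.save('w2p.npy',p['pose'])
c=np.zeros((600,800,3),np.uint8);c[:400,:640]=im
c[:,440:]=cv2.resize(t[90:240,240:330],(360,600),interpolation=cv2.INTER_CUBIC)
cv2.imwrite('pics/w2.png',c[:,:,::-1])
```

```text
[0.51530867 0.29658245 0.1128729 ] [-7.41382589e-04  2.52593164e-02  9.99680595e-01 -3.53793946e-04] 7.3333
```

View pics/w2.png

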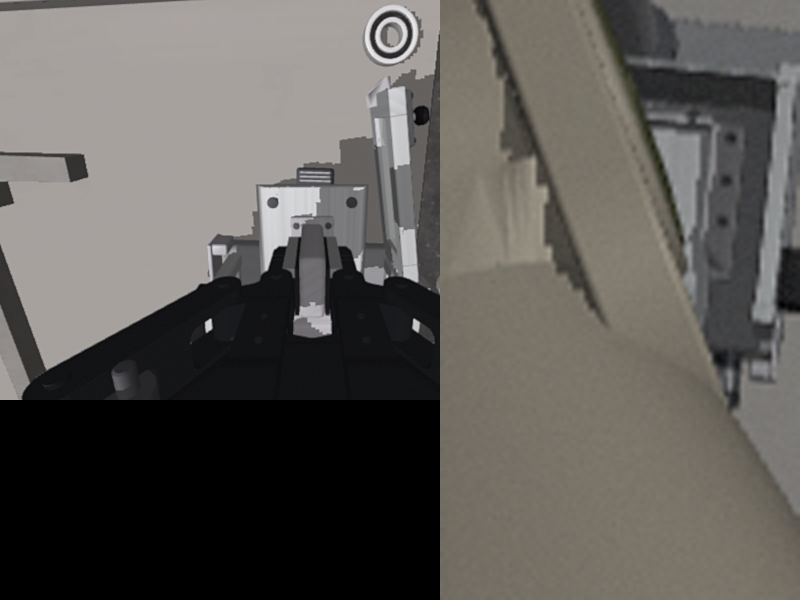

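The wrist view shows the catch's thumb pad at (315,176) and the held plate's tail from (257,184) to (368,184), with screws at (273,202) and (352,202). The door is at (385,100)-(405,270).

Run:
```python
from h import *
p=imaging.camera_params('wrist');p['pose']=np.load('w2p.npy')
def pr(n,x): print(n,np.round(np.array(x)*1000,1))
for z in(.012,.018): pr('pad',onz(p,315,176,z)); pr('padL',onz(p,297.5,176,z));pr('padR',onz(p,333,176,z))
for z in (.099,.103): 
  a=onz(p,273,202,z);b=onz(p,352,202,z);pr('scr',a);pr('scr',b);d=a-b;print(np.linalg.norm(d),np.degrees(np.arctan2(d[1],d[0])))
  pr('mid',(a+b)/2)
pt=imaging.camera_params('top')
A=lambda u,v:((u+.5)/3.3+235-.5,(v+.5)/3.3+85-.5)
pr('slot top',onz(pt,*A(181,281),.022));pr('pad top',onz(pt,*A(173,389),.016));pr('ledge mid',onz(pt,*A(174.5,377),.022))
# rails: front screws on the rails (top) z=.032
for q in [(139,119),(136,153),(131,188),(258,130),(254,163),(249,199)]: pr('railscrew',onz(pt,*A(*q),.032))
q=telemetry.get_state()['orientation'];print(R.from_quat(np.roll(q,-1)).as_matrix().round(4))
```

```text
pad [492.4 301.7  12. ]
padL [491.6 286.9  12. ]
padR [493.1 316.9  12. ]
pad [491.3 301.7  18. ]
padL [490.6 287.2  18. ]
padR [492.  316.5  18. ]
scr [489.8 277.4  99. ]
scr [492.  321.4  99. ]
0.04407473861846803 -92.84844256109177
mid [490.9 299.4  99. ]
scr [488.8 278.  103. ]
scr [490.9 320.9 103. ]
0.04294357639927324 -92.84844256109173
mid [489.8 299.5 103. ]
slot top [565.9 295.3  22. ]
pad top [491.8 298.9  16. ]
ledge mid [499.6 297.6  22. ]
railscrew [676.  326.9  32. ]
railscrew [652.2 328.1  32. ]
railscrew [627.8 330.7  32. ]
railscrew [670.3 244.9  32. ]
railscrew [647.2 247.   32. ]
railscrew [622.1 249.7  32. ]
[[-9.987e-01  5.050e-02 -1.500e-03]
 [ 5.050e-02  9.987e-01 -7.000e-04]
 [ 1.500e-03 -7.000e-04 -1.000e+00]]
```

Run:
```python
from h import *
im=cv2.imread('pics/w1.png',0).astype(float)
p=imaging.camera_params('wrist');p['pose']=np.load('w1p.npy')
def edge(rows,g,w=9):
    pts=[]
    for v in rows:
        u0=int(g(v)); seg=im[v,u0-w:u0+w+1]; d=np.abs(np.diff(seg)); i=d.argmax()
        if d[i]>15: pts.append([u0-w+i+.5,v])
    pts=np.array(pts,float)
    X=np.array([onz(p,u,v,.022) for u,v in pts])[:,:2]*1000
    k=np.ones(len(X),bool)
    for _ in range(4):
        c=np.polyfit(X[k,0],X[k,1],1);r=X[:,1]-np.polyval(c,X[:,0]);k=np.abs(r)<max(1,2*np.median(np.abs(r[k])))
    print(len(X),k.sum(),'yaw',np.degrees(np.arctan(c[0])),'y@500,560,600',np.polyval(c,[500,560,600]).round(1),'rms',r[k].std(),X[:,0].min(),X[:,0].max())
edge(range(55,106),lambda v:184+(110-v)*11/80)
edge(range(5,50),lambda v:184+(110-v)*11/80)
edge(range(45,120),lambda v:253+(124-v)*11/80)
# print a few rows
for v in (20,40,60,80,100): print(v,im[v,175:215].astype(int).tolist(),'|',im[v,240:285].astype(int).tolist())
```

```text
51 51 yaw -4.257075897302108 y@500,560,600 [337.5 333.  330. ] rms 0.287004943003274 509.65190710840534 558.7784469179403
45 42 yaw -3.8289591892109107 y@500,560,600 [336.7 332.7 330. ] rms 0.3668130948280221 564.4669712190519 603.4814196050423
75 70 yaw -3.971482642995868 y@500,560,600 [264.  259.8 257.1] rms 0.33830019034397196 505.48256552970327 578.5261094496813
20 [134, 136, 136, 137, 136, 136, 136, 136, 136, 136, 136, 136, 136, 134, 136, 135, 106, 116, 170, 187, 185, 185, 182, 179, 180, 182, 182, 178, 173, 177, 181, 182, 184, 184, 180, 180, 183, 185, 185, 182] | [174, 176, 178, 182, 183, 185, 183, 181, 180, 181, 184, 186, 188, 188, 185, 183, 184, 148, 110, 109, 110, 113, 115, 116, 99, 74, 68, 74, 78, 80, 86, 93, 98, 103, 108, 109, 107, 106, 102, 92, 78, 76, 79, 79, 79]
40 [134, 135, 136, 136, 136, 136, 137, 136, 136, 136, 136, 136, 136, 136, 135, 136, 170, 189, 184, 183, 181, 179, 179, 182, 181, 178, 173, 177, 180, 182, 182, 181, 179, 179, 182, 184, 184, 180, 179, 178] | [182, 184, 183, 181, 181, 180, 181, 183, 185, 188, 188, 185, 183, 146, 109, 110, 112, 111, 114, 115, 114, 11
[... 616 characters left out ...]
4, 175, 180, 180, 181, 179, 178, 181, 183, 182, 180, 179, 178, 177, 176, 175, 179, 182] | [183, 185, 187, 187, 187, 183, 180, 179, 182, 186, 185, 184, 191, 194, 192, 192, 193, 193, 184, 140, 96, 74, 67, 82, 87, 86, 86, 87, 87, 86, 87, 87, 86, 87, 88, 88, 88, 89, 88, 87, 85, 82, 78, 77, 71]
100 [145, 146, 145, 146, 147, 147, 117, 84, 83, 94, 158, 188, 185, 181, 180, 180, 179, 180, 179, 176, 175, 177, 179, 181, 181, 180, 179, 182, 183, 181, 180, 180, 179, 177, 177, 178, 183, 181, 180, 184] | [188, 187, 185, 182, 181, 183, 185, 184, 185, 191, 192, 190, 191, 192, 191, 177, 139, 96, 70, 72, 84, 87, 87, 86, 86, 86, 87, 87, 87, 88, 87, 86, 86, 87, 86, 85, 86, 126, 148, 147, 145, 146, 146, 145, 145]
```

Call:
{"name": "step_arm", "arguments": {"moves": [[[-1, 2.4, 15], [0, 0, 0.02], 5], [[-1, 2.4, 35], [0, 0, 0.02], 5], [[-1, 2.4, 52], [0, 0, 0.02], 5], [[-1, 2.4, 60], [0, 0, 0.02], 5], [[-1, 2.4, 64], [0, 0, 0.02], 5], [[-1, 2.4, 66], [0, 0, 0.02], 5], [[-1, 2.4, 67], [0, 0, 0.02], 5], [[-1, 2.4, 67], [0, 0, 0.02], 5]]}}

```text
clock: 8.0
tcp_pos: [0.518, 0.2999, 0.047]
orientation: [0.001, 0.035, 0.999, 0.0]
wrist_force: [0.1, 0.1, -0.8]
finger_gap: 0.0114
grip_force: 60.1
```

Call:
{"name": "step_arm", "arguments": {"moves": [[[-5, 0, 0.7], [0, 0, 0], 5], [[-11, 0, 0.7], [0, 0, 0], 5], [[-17, 0, 0.7], [0, 0, 0], 5], [[-23, 0, 0.7], [0, 0, 0], 5], [[-29, 0, 0.7], [0, 0, 0], 5], [[-35, 0, 0.7], [0, 0, 0], 5], [[-40, 0, 0.7], [0, 0, 0], 5], [[-40, 0, 0.7], [0, 0, 0], 5]]}}

```text
clock: 8.67
tcp_pos: [0.5584, 0.2968, 0.0461]
orientation: [0.0, 0.035, 0.999, 0.0]
wrist_force: [-2.6, -1.7, 5.3]
finger_gap: 0.0111
grip_force: 61.2
```

Call:
{"name": "step_arm", "arguments": {"moves": [[[-5, 0, 0], [0, 0, 0], 5], [[-10, 0, 0], [0, 0, 0], 5], [[-15, 0, 0], [0, 0, 0], 5], [[-20, 0, 0], [0, 0, 0], 5], [[-25, 0, 0], [0, 0, 0], 5], [[-30, 0, 0], [0, 0, 0], 5], [[-35, 0, 0], [0, 0, 0], 5], [[-35, 0, 0], [0, 0, 0], 5]]}}

```text
clock: 9.33
tcp_pos: [0.5932, 0.2942, 0.0462]
orientation: [0.0, 0.035, 0.999, -0.0]
wrist_force: [-2.6, -0.8, 4.4]
finger_gap: 0.0114
grip_force: 61.2
```

Call:
{"name": "step_arm", "arguments": {"moves": [[[-3, 0, 0], [0, 0, 0], 5], [[-6, 0, 0], [0, 0, 0], 5], [[-9, 0, 0], [0, 0, 0], 5], [[-11, 0, 0], [0, 0, 0], 5], [[-13, 0, 0], [0, 0, 0], 5], [[-13, 0, 0], [0, 0, 0], 5]]}}

```text
clock: 9.83
tcp_pos: [0.6041, 0.2934, 0.0461]
orientation: [-0.001, 0.035, 0.999, -0.0]
wrist_force: [-8.4, -1.6, 8.5]
finger_gap: 0.0109
grip_force: 61.6
```

Call:
{"name": "step_arm", "arguments": {"moves": [[[-2, 0, -0.3], [0, 0, 0], 5], [[-4, 0, -0.3], [0, 0, 0], 5], [[-4, 0, -0.3], [0, 0, 0], 5], [[-4, 0, -0.3], [0, 0, 0], 5]]}}

```text
clock: 10.17
tcp_pos: [0.6042, 0.2934, 0.0463]
orientation: [-0.005, 0.034, 0.999, -0.0]
wrist_force: [-18.8, -0.2, 15.4]
finger_gap: 0.0116
grip_force: 62.5
```

Run:
```python
from h import *
im,p=snap('wrist')
s=telemetry.get_state();print(s['tcp_pos'],s['wrist_force'],s['clock'])
np.save('w3p.npy',p['pose'])
c=cv2.resize(im[100:300,180:480],(800,533),interpolation=cv2.INTER_CUBIC)
cv2.imwrite('pics/w3.png',c[:,:,::-1]);cv2.imwrite('pics/w3f.png',im[:,:,::-1])
```

```text
[0.6041729  0.29337906 0.04630176] [-19.54266154  -0.16171642  14.53013177] 10.2167
```

View pics/w3.png

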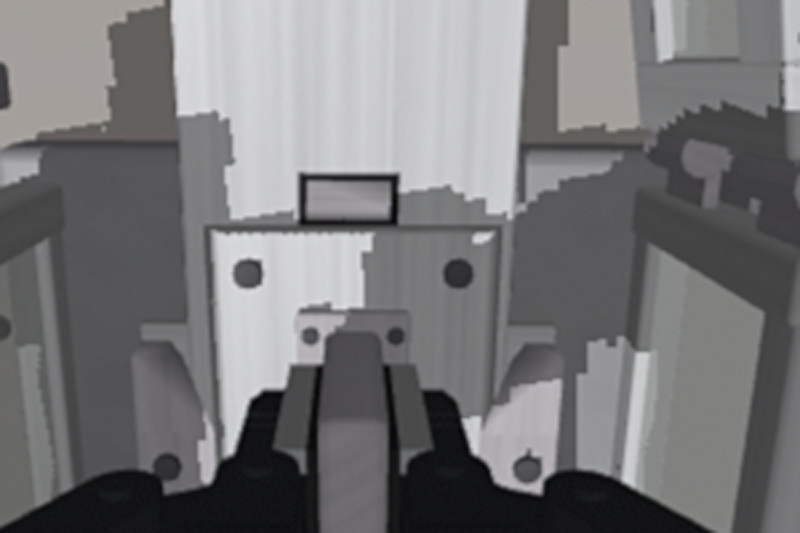

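The plate's tail edge (y≈226) now lies just past the catch window (300..398, 175..222), and it is hard against the stop. I'll check the lock with a gentle pull back.

Call:
{"name": "step_arm", "arguments": {"moves": [[[3, 0, -0.5], [0, 0, 0], 5], [[6, 0, -1], [0, 0, 0], 5], [[8, 0, -1], [0, 0, 0], 5], [[10, 0, -1], [0, 0, 0], 5], [[10, 0, -1], [0, 0, 0], 5]]}}

```text
clock: 10.63
tcp_pos: [0.6018, 0.2934, 0.0465]
orientation: [0.002, 0.036, 0.999, -0.0]
wrist_force: [4.0, -2.0, -4.0]
finger_gap: 0.0115
grip_force: 59.6
```

Call:
{"name": "step_arm", "arguments": {"moves": [[[2, 0, 0], [0, 0, 0], 5], [[3, 0, 0], [0, 0, 0], 5], [[3, 0, 0], [0, 0, 0], 5]]}}

```text
clock: 10.88
tcp_pos: [0.6015, 0.2934, 0.0468]
orientation: [0.004, 0.036, 0.999, -0.0]
wrist_force: [11.5, -2.0, -7.6]
finger_gap: 0.0111
grip_force: 59.0
```

Locked: it resists within the 2 mm of play. Now I relieve the force, release and lift.

Call:
{"name": "step_arm", "arguments": {"moves": [[[-3, 0, 0.7], [0, 0, 0], 5], [[-5, 0, 0.7], [0, 0, 0], 5], [[-5, 0, 0.7], [0, 0, 0], 32], [[-5, 0, 0.7], [0, 0, 0], 32], [[-5, 0, 0.7], [0, 0, 0], 32], [[-5, 0, 0.7], [0, 0, 0], 32], [[-5, 0, -5], [0, 0, 0], 32], [[-5, 0, -25], [0, 0, 0], 32]]}}

```text
clock: 11.55
tcp_pos: [0.5988, 0.2933, 0.0688]
orientation: [-0.003, 0.035, 0.999, -0.001]
wrist_force: [-0.2, -0.6, -0.4]
finger_gap: 0.032
grip_force: 0.0
```

Call:
{"name": "step_arm", "arguments": {"moves": [[[0, 0, -30], [0, 0, 0], 32], [[0, 0, -60], [0, 0, 0], 32], [[0, 0, -90], [0, 0, 0], 0], [[0, 0, -110], [0, 0, 0], 0], [[0, 0, -110], [0, 0, 0], 0], [[0, 0, -110], [0, 0, 0], 0], [[0, 0, -110], [0, 0, 0], 0]]}}

```text
clock: 12.13
tcp_pos: [0.6009, 0.2939, 0.1811]
orientation: [-0.0, 0.035, 0.999, -0.0]
wrist_force: [0.3, -0.3, -1.6]
finger_gap: 0.0002
grip_force: 0.0
```

Run:
```python
from h import *
im,p=snap('wrist','w4.png')
s=telemetry.get_state();print(s['tcp_pos'],s['orientation'],s['joint_pos'],s['clock'])
np.save('w4p.npy',p['pose'])
```

```text
[0.60048338 0.29377526 0.18033627] [-9.96076928e-04  3.49220901e-02  9.99389490e-01 -3.19950032e-04] [3.34980193e-01 5.16759151e-01 2.28859116e-01 1.28498504e+00
 1.23607952e-04 4.04838487e-01] 12.1833
```

View pics/w4.png

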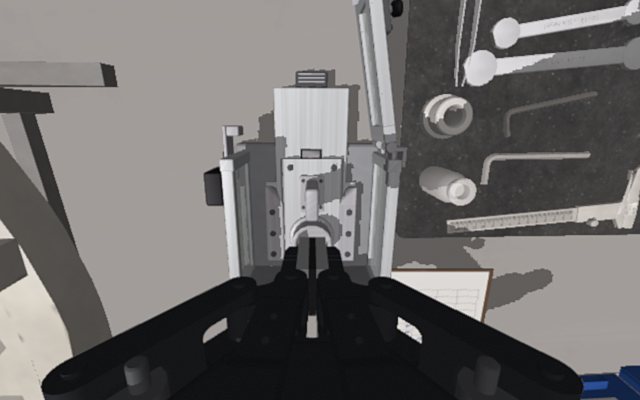

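The wrist view shows the plate seated with its tail behind the catch at (311,155). The door runs from its hinge at (388,155) up to (365,0). Next I go left of the door and shut it from its outer face.

Call:
{"name": "step_arm", "arguments": {"moves": [[[28, 20, 0], [0, 0, 0], 0], [[56, 39, 0], [0, 0, 0], 0], [[84, 58, 0], [0, 0, 0], 0], [[112, 77, 0], [0, 0, 0], 0], [[140, 97, 0], [0, 0, 0], 0], [[140, 97, 0], [0, 0, 0], 0], [[140, 97, 40], [0, 0, 0], 0], [[140, 97, 40], [0, 0, 0], 0]]}}

```text
clock: 12.85
tcp_pos: [0.4641, 0.3986, 0.1346]
orientation: [-0.004, 0.034, 0.999, -0.003]
wrist_force: [-1.8, -1.4, -1.3]
finger_gap: -0.0
grip_force: 0.0
```

Run:
```python
from h import *
p=imaging.camera_params('wrist');p['pose']=np.load('w4p.npy')
for q in [(360,1),(372,1),(376,140),(392,140),(395,155)]: print(q,onz(p,*q,.084).round(4))
im,p=snap('wrist','w5.png')
s=telemetry.get_state();print(s['tcp_pos'],s['orientation'],s['clock'])
np.save('w5p.npy',p['pose'])
```

```text
(360, 1) [0.4529 0.3399 0.084 ]
(372, 1) [0.4535 0.3485 0.084 ]
(376, 140) [0.5517 0.3503 0.084 ]
(392, 140) [0.5526 0.3632 0.084 ]
(395, 155) [0.5649 0.3658 0.084 ]
[0.46491486 0.39851817 0.13694304] [-0.00410931  0.03463496  0.99938731 -0.00292138] 12.9
```

View pics/w5.png

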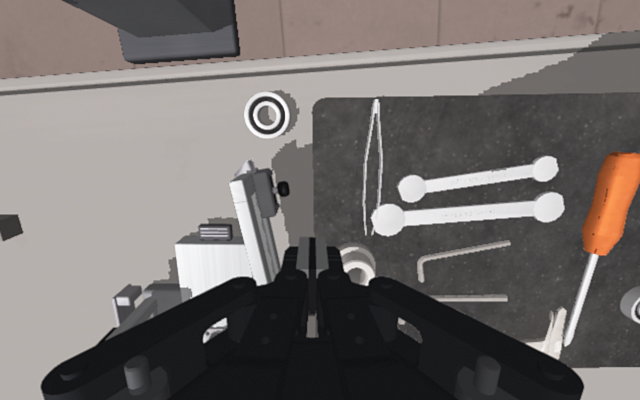

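The wrist view shows the door's free end at (243,185) with its knob on the outer side at (284,188). The fingers are at (311,250), clear to the left of the door's outer face. The crimp die is at (355,265), well below the fingertips.

```bash
cat > d.py <<'E'
from h import *
s=telemetry.get_state();Rt=R.from_quat(np.roll(s['orientation'],-1)).as_matrix();t=s['tcp_pos']*1000
H=np.array([564,360]);r=92
for th,o in [(77.6,45),(77.6,20),(70,18),(60,17),(50,17),(40,17),(30,17),(20,17),(12,17),(6,16),(0,16),(-4,16),(-8,16)]:
    f=np.radians(266-th);n=np.radians(176-th)
    P=H+r*np.array([np.cos(f),np.sin(f)])+o*np.array([np.cos(n),np.sin(n)])
    print(th,P.round(),(Rt.T@(np.r_[P,66]-t)).round(1))
E
python3 d.py
```

```text
77.6 [466. 391.] [-2.6 -6.9 71. ]
77.6 [470. 366.] [ -7.9 -31.3  71.1]
70 [471. 352.] [ -9.5 -45.6  71.2]
60 [474. 335.] [-13.9 -62.4  71.2]
50 [480. 320.] [-20.7 -77.2  71.3]
40 [488. 306.] [-29.9 -90.6  71.3]
30 [498. 293.] [ -41.3 -102.3   71.2]
20 [511. 283.] [ -54.6 -111.7   71.2]
12 [522. 276.] [ -66.3 -117.6   71.1]
6 [532. 272.] [ -76.5 -120.9   71.1]
0 [542. 269.] [ -86.  -123.1   71. ]
-4 [548. 268.] [ -92.5 -124.    71. ]
-8 [554. 267.] [ -99.  -124.5   70.9]
```

Call:
{"name": "step_arm", "arguments": {"moves": [[[0, 0, 30], [0, 0, 0], 0], [[0, 0, 60], [0, 0, 0], 0], [[-3, -7, 71], [0, 0, 0], 0], [[-6, -20, 71], [0, 0, 0], 0], [[-8, -31, 71], [0, 0, 0], 0], [[-9, -40, 71], [0, 0, 0], 0], [[-10, -48, 71], [0, 0, 0], 0], [[-10, -48, 71], [0, 0, 0], 0]]}}

```text
clock: 13.57
tcp_pos: [0.4763, 0.3504, 0.0724]
orientation: [0.001, 0.036, 0.999, 0.0]
wrist_force: [0.0, -0.0, 0.3]
finger_gap: 0.0
grip_force: 0.0
```

```bash
python3 d.py; python3 -c "
from h import *
s=telemetry.get_state();print(s['tcp_pos'],s['wrist_force'])"
```

```text
77.6 [466. 391.] [12.8 39.9  6.4]
77.6 [470. 366.] [ 7.4 15.5  6.4]
70 [471. 352.] [5.8 1.1 6.4]
60 [474. 335.] [  1.4 -15.6   6.4]
50 [480. 320.] [ -5.4 -30.4   6.4]
40 [488. 306.] [-14.7 -43.8   6.4]
30 [498. 293.] [-26.2 -55.4   6.4]
20 [511. 283.] [-39.5 -64.8   6.4]
12 [522. 276.] [-51.2 -70.6   6.4]
6 [532. 272.] [-61.4 -74.    6.5]
0 [542. 269.] [-71.  -76.1   6.5]
-4 [548. 268.] [-77.4 -77.    6.5]
-8 [554. 267.] [-83.9 -77.4   6.5]
[0.47633452 0.35039186 0.07239314] [ 0.02607247 -0.03130729  0.28146068]
```

Call:
{"name": "step_arm", "arguments": {"moves": [[[2, -8, 5], [0, 0, 0], 0], [[0, -19, 5], [0, 0, 0], 0], [[-5, -30, 5], [0, 0, 0], 0], [[-10, -38, 5], [0, 0, 0], 0], [[-17, -46, 5], [0, 0, 0], 0], [[-26, -55, 5], [0, 0, 0], 0], [[-35, -62, 5], [0, 0, 0], 0], [[-39, -65, 5], [0, 0, 0], 0]]}}

```text
clock: 14.23
tcp_pos: [0.5113, 0.2829, 0.0657]
orientation: [0.001, 0.036, 0.999, -0.0]
wrist_force: [-1.0, 0.2, -0.4]
finger_gap: -0.0001
grip_force: 0.8
```

```bash
python3 d.py|tail -5
python3 - <<'E'
from h import *
im,p=snap('wrist','w6.png')
s=telemetry.get_state();print(s['tcp_pos'],s['wrist_force'])
E
```

```text
12 [522. 276.] [-11.4  -5.8  -0.3]
6 [532. 272.] [-21.6  -9.2  -0.3]
0 [542. 269.] [-31.2 -11.3  -0.3]
-4 [548. 268.] [-37.6 -12.2  -0.3]
-8 [554. 267.] [-44.1 -12.6  -0.3]
[0.51161691 0.28280337 0.0656209 ] [ 0.17403844 -0.08874321  0.09380446]
```

View pics/w6.png

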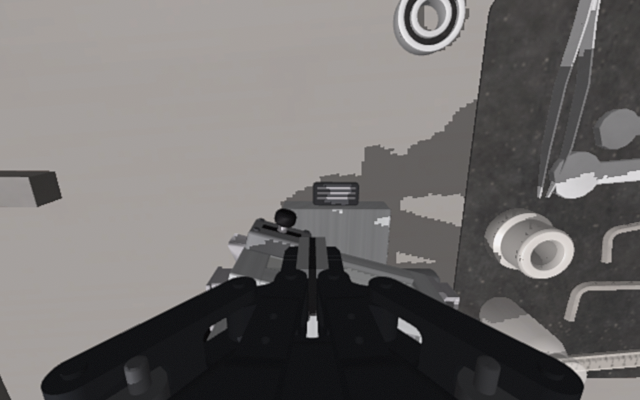

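The wrist view shows the door following the fingers, its free end and knob at (285,217) and about 20° still open. I push on.

Call:
{"name": "step_arm", "arguments": {"moves": [[[-6, -3, 0], [0, 0, 0], 0], [[-11, -6, 0], [0, 0, 0], 0], [[-16, -8, 0], [0, 0, 0], 0], [[-21, -9, 0], [0, 0, 0], 0], [[-25, -10, 0], [0, 0, 0], 0], [[-28, -11, 0], [0, 0, 0], 0], [[-31, -11, 0], [0, 0, 0], 0], [[-31, -11, 0], [0, 0, 0], 0]]}}

```text
clock: 14.95
tcp_pos: [0.536, 0.2717, 0.0653]
orientation: [-0.004, 0.034, 0.999, 0.0]
wrist_force: [-12.1, 3.3, 6.9]
finger_gap: -0.0001
grip_force: 5.6
```

Riding over the strike. I continue in small steps.

Call:
{"name": "step_arm", "arguments": {"moves": [[[-2, 0, 0], [0, 0, 0], 0], [[-4, 0, 0], [0, 0, 0], 0], [[-6, 0, 0], [0, 0, 0], 0], [[-6, 0, 0], [0, 0, 0], 0]]}}

```text
clock: 15.28
tcp_pos: [0.5361, 0.2716, 0.0652]
orientation: [-0.008, 0.033, 0.999, 0.0]
wrist_force: [-25.6, 4.3, 17.0]
finger_gap: -0.0005
grip_force: 13.3
```

Call:
{"name": "step_arm", "arguments": {"moves": [[[-2, 0, 0], [0, 0, 0], 0], [[-4, 0, 0], [0, 0, 0], 0], [[-4, 0, 0], [0, 0, 0], 0]]}}

```text
clock: 15.53
tcp_pos: [0.5362, 0.2715, 0.0652]
orientation: [-0.012, 0.033, 0.999, 0.0]
wrist_force: [-36.0, 4.8, 24.8]
finger_gap: 0.0002
grip_force: 18.4
```

Call:
{"name": "step_arm", "arguments": {"moves": [[[8, 0, 0], [0, 0, 0], 0], [[20, 0, 0], [0, 0, 0], 0], [[45, 0, 0], [0, 0, 0], 0], [[45, 0, -30], [0, 0, 0], 0], [[45, 0, -65], [0, 0, 0], 0], [[45, 0, -100], [0, 0, 0], 0], [[45, 0, -130], [0, 0, 0], 0], [[45, 0, -130], [0, 0, 0], 0]]}}

```text
clock: 16.2
tcp_pos: [0.5086, 0.2747, 0.203]
orientation: [0.006, 0.035, 0.999, 0.002]
wrist_force: [1.4, 1.0, 0.7]
finger_gap: -0.0005
grip_force: 0.0
```

Call:
{"name": "step_arm", "arguments": {"moves": [[[-35, -30, 0], [0, 0, 0], 0], [[-70, -30, 0], [0, 0, 0], 0], [[-90, -30, 0], [0, 0, 0], 0], [[-90, -30, 0], [0, 0, 0], 0], [[-90, -30, 0], [0, 0, 0], 0]]}}

```text
clock: 16.62
tcp_pos: [0.5934, 0.2366, 0.1946]
orientation: [-0.0, 0.036, 0.999, -0.0]
wrist_force: [-0.3, -0.1, -0.1]
finger_gap: 0.0
grip_force: 0.0
```

Run:
```python
from h import *
im,p=snap('wrist','w7.png'); np.save('w7p.npy',p['pose'])
s=telemetry.get_state();print(s['tcp_pos'],s['wrist_force'],s['clock'])
C=np.array([558.9,296.6]);ex=np.array([.9976,-.0698]);ey=np.array([.0698,.9976])
g=cv2.cvtColor(im,cv2.COLOR_RGB2GRAY)
# profiles along crimper x at door-top height, at several y
for y in (55,40,20,0,-20,-40,-55):
    row=[]
    for x in range(-40,31,2):
        u,v=proj(p,np.r_[(C+x*ex+y*ey)/1000,.084]); row.append(int(g[int(round(v)),int(round(u))]) if 0<=u<639.5 and 0<=v<399.5 else -1)
    print(y,row)
```

```text
[0.59226169 0.23698425 0.19478282] [-0.72382743  0.61412144 -0.13742009] 16.6667
55 [154, 156, 120, 93, 93, 93, 92, 92, 92, 93, 93, 92, 93, 92, 92, 98, 113, 112, 112, 112, 75, 77, 65, 83, 113, 111, 116, 124, 123, 124, 124, 124, 124, 124, 123, 124]
40 [91, 91, 92, 92, 93, 92, 93, 93, 93, 93, 92, 92, 93, 93, 76, 97, 114, 110, 109, 111, 101, 114, 113, 117, 127, 123, 120, 116, 131, 126, 121, 116, 129, 126, 120, 115]
20 [90, 91, 91, 89, 90, 90, 90, 91, 91, 92, 92, 92, 92, 91, 116, 89, 115, 110, 109, 111, 112, 144, 144, 147, 83, 85, 85, 85, 85, 85, 84, 85, 106, 116, 104, 86]
0 [191, 191, 191, 189, 189, 190, 191, 170, 113, 116, 115, 115, 115, 116, 116, 104, 191, 186, 185, 188, 179, 150, 97, 197, 195, 189, 191, 194, 151, 102, 101, 61, 96, 84, 72, 140]
-20 [195, 194, 192, 192, 196, 153, 118, 118, 118, 116, 116, 115, 115, 115, 117, 99, 194, 191, 189, 193, 147, 100, 170, 195, 193, 193, 193, 192, 192, 194, 192, 192, 192, 192, 192, 192]
-40 [204, 207, 119, 112, 87, 68, 18, 95, 97, 105, 139, 140, 108, 81, 89, 92, 198, 195, 191, 198, 141, 114, 117, 119, 118, 119, 117, 117, 118, 118, 118, 118, 119, 119, 101, 71]
-55 [154, 153, 154, 154, 157, 120, 90, 91, 87, 102, 137, 135, 136, 90, 66, 83, 199, 195, 194, 199, 132, 81, 84, 84, 83, 84, 82, 83, 84, 83, 84, 83, 83, 83, 83, 82]
```

Run:
```python
from h import *
p=imaging.camera_params('wrist');p['pose']=np.load('w7p.npy');g=cv2.imread('pics/w7.png',0).astype(np.float32)
C=np.array([558.9,296.6]);ex=np.array([.9976,-.0698]);ey=np.array([.0698,.9976])
for lo,hi in((-14,-6),(-4,4)):
  Y=np.arange(-58,56,1.);E=[]
  xs=np.arange(lo,hi,.25)
  for y in Y:
    uv=np.array([proj(p,np.r_[(C+x*ex+y*ey)/1000,.084]) for x in xs],np.float32)
    v=cv2.remap(g,uv[:,0][None],uv[:,1][None],cv2.INTER_LINEAR)[0]
    d=np.abs(v[4:]-v[:-4]);E.append(xs[d.argmax()+2])
  E=np.array(E);k=np.ones(len(Y),bool)
  for _ in range(4):
    c=np.polyfit(Y[k],E[k],1);r=E-np.polyval(c,Y);k=abs(r)<max(.6,2*np.median(abs(r[k])))
  print('door angle rad',c[0],'x at y=0',c[1],k.sum(),r[k].std())
```

```text
door angle rad -0.0053966829823662845 x at y=0 -9.911486269728604 92 0.12777816500798508
door angle rad -0.007462260683377791 x at y=0 0.42463454801041034 111 1.0761841775965486
```

```bash
python3 -c "
from workcell import env
print(env.hand_in())"
```

```text
the job is handed in; nothing more can be done
None
```

The nest plate is fully home with the catch holding it (it resisted an 11 N pull back), the guard door then measured shut at about -0.005 rad, past the 0.015 rad snap point (I did not see the tongue itself), and the job is handed in at about 17 s with the arm clear.

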